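Load the sauce pot and push the meal drawer home

TASK

Stand the small lidded sauce pot upright in the free half of the open drawer, beside the meal box that is already in it, and let go of it. Then push the drawer gently home, without slamming or forcing it, until it clicks past its detent and stays fully shut. Do not knock over the pot, and leave the spice jar and the meal boxes on either side of the drawer unit where they are.

Things in the scene. Friction and masses are not known exactly. Their poses are not given: they have to be found in the camera images.
- unit: The low metal drawer unit on the counter, fixed: 240 mm deep (x), 280 mm wide (y), 100 mm high, with one drawer that takes its whole front. Origin on the counter under the middle of the front face of the shut drawer; its front faces its own -x, towards the robot, and the drawer slides out along its own -x. A meal box stands on the back half of its top (that part reaches 145 mm high).
- unit_drawer0 (a joint): How far the drawer stands open, m: 0 = fully home, 0.165 = wide open. Slides with 1 to 3 N of drag. A sprung detent resists from about 15 mm open, pushes back with up to about 8 N, and snaps the drawer home by itself once within about 5 mm; released short of that, the drawer stays ajar.
- unit_drawer0_handle (a point): Middle of the drawer's pull handle: a level round bar of 11 mm diameter, 120 mm long along the unit's y, standing 35 mm out from the drawer's front and 62 mm above the counter. Axes as the unit's; it moves with the drawer. The drawer's front is 280 mm wide, its top edge 87 mm above the counter.
- bay (a point): Point on the floor of the drawer's free (+y) half, 22 mm above the counter, mid-width, 50 mm behind the drawer's front wall. Axes as the unit's; moves with the drawer. Free floor: 50 mm in front of it (-x) to 145 mm behind (+x, partly under the unit's top), 69 mm to either side. Drawer walls rise 56 mm above this floor. The -y half holds a fixed black meal box 45 mm high.
- pot: The sauce pot: a closed black plastic cylinder with a flat white lid, 50 mm in diameter, 55 mm high, about 0.12 kg, standing upright on the counter to the left or the right of the drawer. Origin at the centre of its underside, z up its axis. It is the short one of the two small round containers in front.
- spice_jar: Bystander: a brown glass spice jar with a dark cap, 48 mm in diameter, 115 mm high, on the other side of the drawer from the pot. Origin at the centre of its underside.
- meal_a: A black open meal-prep box of cooked vegetables, 150 x 105 x 45 mm high, origin at the centre of its underside; bystander, on the left of the unit.
- meal_b: A black open meal-prep box of cooked vegetables, 150 x 105 x 45 mm high, origin at the centre of its underside; bystander, on the right of the unit.
There are look-alikes about, which are no part of the job. There is more than one size of the pot; the one meant has the size given above.

How it is judged:
By the outcome, as a careful person would: the job done as asked, in the order asked, and still so for the second after the job is handed in, with the robot touching nothing.
It also fails if it takes over 59 s, if anything falls off the work surface, if the arm or the gripper's body presses on something with over 40 N, if the wrist force passes 120 N, or if a joint passes its speed limit or range.

ROBOT

A 6-joint arm with a two-finger parallel gripper is mounted at the origin on the work surface. World frame = base frame: x ahead of the robot, y to its left, z up, the work surface at z = 0. Lengths are in m, angles in rad, forces in N, time in s.
With the tool pointing down it reaches from about 0.275 to 0.75 m from the base axis. Payload 10.2 kg.
Tool frame: the origin (TCP) lies at the very end of the fingers, on their centre line; the grasp point (between the pads) lies 19 mm behind it; z points along the fingers, x is the direction in which the jaws open and shut, and the axes are right-handed (so a half turn about z gives the same grasp; the last joint's range is limited). The gripper opens to 85 mm and grips with 20 to 120 N. Pads are 22 mm wide; open, the fingers measure 114 mm over their backs; the gripper's body (76 mm by 85 mm) begins 54 mm behind the grasp point. The pads swing forward as they close: fully open they stand 13 mm farther back than shut.
Start: joints at [0.922, 0.313, 1.498, -0, 1.331, -0.223], TCP at [0.217, 0.478, 0.231] pointing down, gripper open.
Joint ranges: [-2.94, 2.94], [-0.97, 2.17], [0.19, 2.56], [-1.23, 4.37], [0.02, 3.11], [-2.88, 2.88]. Speed limits (rad/s): [2.39, 2.39, 3.01, 3.14, 3.14, 3.14].

INTERFACE

Orientations are given as a rotation vector (axis times angle).
In Python, from station import arm gives the robot as it stands.
- The arm moves only by the tool move_arm, never from a script. Its argument "commands" is text: rows parted by semicolons, each of 5 numbers parted by spaces: the shift along the tool's x, y, z in m, then the turn about the tool's z in degrees, then the closure in counts, from 0 (fully open) to 255 (shut). A call has 1 to 8 rows; each row is the pose to reach, as a shift and turn from the pose measured when the call began, along the tool's axes at that moment; what a row does not reach only later rows make up. A row lasts 1/10 s, in which the tool goes at most 50 mm and 8.59 degrees, less where a joint would pass 70% of its speed; a pose out of reach is approached as far as the arm can. A call with a gripper value outside its range is refused whole. The fingers move at their own pace and stop on an object; the grip force is fixed at half the most. Time passes only in rows, so rows that repeat a pose let the fingers close. It gives the time, the measured TCP pose, the force and the opening at its end, in the units of the state.
- arm.observe(): the state, without advancing time (a new reading comes with each control period).
- arm.capture(name): name is "scene" or "top" or "wrist"; returns a dict with "img" (480x640x3 uint8, blue, green, red), "camera_matrix" (3x3 intrinsics, pixels), "dist_coeffs" ([k1, k2, p1, p2, k3] as OpenCV has them; the pictures are not rectified), "R" (3x3) and "t" (3): a world point X has camera coordinates R X + t; the wrist camera has in their place "mount" (4x4, takes a point from camera to tool coordinates, whose origin is the TCP and whose axes are the tool frame's). Camera axes: x right, y down, z forward; pixel columns grow to the right and rows downward; lengths in m; the calibration is good to about 2 mm. A picture is of the moment at which its call begins: read the wrist's pose just before it. There is no depth.
- arm.finish_job(): hands the job in, once; it reports no verdict.
Trained networks look in a picture, given as the dict that the camera call returned (one of the last four; its "shot" number tells which), for a name from the list of things; names that differ only in an ending like _2 or _b are one class to them, and where a whole thing is asked for, a point or a joint stands for the part that bears it (a point fixed in the world has none). Each returns a list of dicts, best first, with "conf" (0 to 1); they miss things now and then, are a little off and sometimes report something else, mostly with a low value. They report only what shows in the picture. A call takes as long as a camera call. They do not tell look-alikes from the thing itself.
- arm.find_in(picture, query): "position" ([x, y, z] in m, in world coordinates, good to about 4 mm: the middle of the surface that is visible of it).
- arm.mark_of(picture, query): "position" ([x, y, z] in m, in world coordinates, good to about 4 mm: a listed point, or the origin of a listed thing).
The state is a dict: "time_s": time; "qpos": joint angles; "qvel": joint speeds; "joint_efforts": joint torques, N m; "position": TCP position; "tool_rot": TCP orientation; "ft_force": force on the tool from outside, world axes, zero at the start; "ft_torque": the same for the moment, N m; "opening": finger opening in m.
Only numpy, scipy, OpenCV 4.12 (cv2) and the standard library are available. Lean on these libraries where they do the work, as an engineer would, in place of code of your own. Each camera call takes 0.05 s, during which the arm holds its last target. There are 200 camera calls.

## Working session

There is one attempt and no reset: what is moved stays moved. The work goes in short steps, Python scripts to look and compute and a tool call to move; the robot and the scene stay as the last step left them, time stands still between calls to the robot, and variables do not carry over. Pictures are saved under pics/ and viewed, about 8 in all and at most 12, crops included, and the job is handed in when it is done.

Besides the shell and the picture viewer there is one more tool, called after "Request:" as a command line: name --argument value ..., lists and objects as JSON in quotes. move_arm: Moves the arm, as the interface text tells. Its arguments: {"type":"object","properties":{"commands":{"type":"string"}},"required":["commands"]}

```bash
mkdir -p pics; python3 - <<'E'
from station import arm
import cv2
import numpy as np
s=arm.observe(); print(s['time_s'],s['position'],s['tool_rot'],s['opening'])
for n in ("scene","top"):
    p=arm.capture(n); cv2.imwrite(f"pics/{n}0.png",p["img"])
    K,D=p["camera_matrix"],p["dist_coeffs"]
    for q in ("pot","spice_jar","unit","unit_drawer0_handle","bay","meal_a"):
        for d in arm.mark_of(p,q)[:4]:
            X=np.array(d["position"]); px=cv2.projectPoints(X[None],cv2.Rodrigues(np.array(p["R"]))[0],np.array(p["t"]),np.array(K),np.array(D))[0].ravel()
            print(n,q,round(d["conf"],2),X.round(3),px.round())
E
```

```text
0.0 [0.21670974 0.47789264 0.23071872] [ 2.64031572e+00  1.70163271e+00 -1.98532566e-03] 0.08537959291477534
scene pot 0.68 [0.462 0.406 0.004] [459. 271.]
scene pot 0.65 [ 0.36   0.427 -0.002] [477. 250.]
scene pot 0.63 [0.455 0.29  0.   ] [422. 252.]
scene spice_jar 0.68 [ 0.484 -0.397 -0.002] [231. 169.]
scene spice_jar 0.47 [0.622 0.064 0.017] [327. 257.]
scene unit 0.63 [0.687 0.012 0.001] [300. 268.]
scene unit_drawer0_handle 0.61 [0.506 0.031 0.062] [338. 215.]
scene bay 0.67 [0.621 0.064 0.021] [328. 256.]
scene meal_a 0.87 [ 0.695  0.37  -0.004] [412. 333.]
scene meal_a 0.79 [ 0.679 -0.366 -0.001] [201. 212.]
top pot 0.79 [0.362 0.425 0.002] [161. 344.]
top pot 0.73 [ 0.462  0.402 -0.   ] [170. 303.]
top pot 0.71 [ 0.456  0.293 -0.001] [212. 305.]
top spice_jar 0.58 [ 0.478 -0.399  0.001] [490. 291.]
top unit 0.75 [ 0.684  0.013 -0.005] [323. 213.]
top unit 0.18 [0.502 0.031 0.06 ] [316. 284.]
top unit_drawer0_handle 0.65 [0.503 0.031 0.06 ] [316. 284.]
top bay 0.57 [0.621 0.067 0.024] [301. 237.]
top meal_a 0.72 [0.464 0.403 0.001] [170. 303.]
top meal_a 0.61 [ 0.691  0.372 -0.   ] [183. 214.]
top meal_a 0.57 [ 0.678 -0.366 -0.002] [472. 211.]
```

```bash
python3 - <<'E'
import cv2
import numpy as np
a=cv2.imread("pics/scene0.png");b=cv2.imread("pics/top0.png")
c=cv2.resize(a[170:320,380:540],(800,600)[::1] and (640,600),interpolation=2)
cv2.imwrite("pics/c1.png",c)
E
```

```text
(no output)
```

View pics/scene0.png

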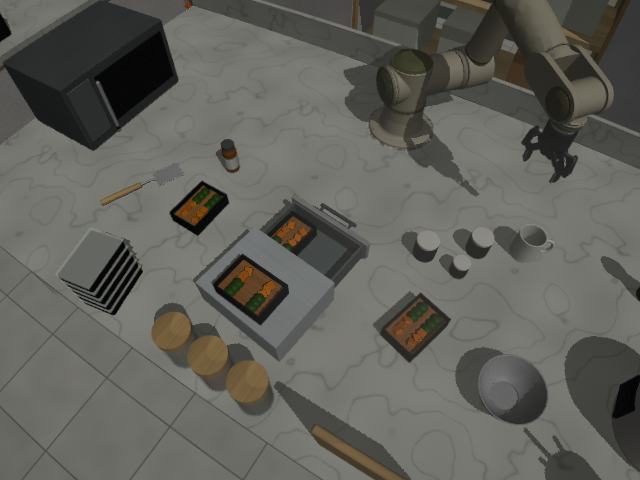

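View pics/top0.png

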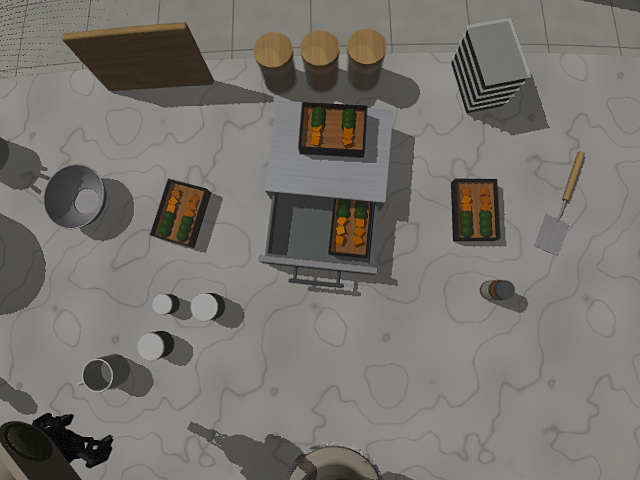

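View pics/c1.png

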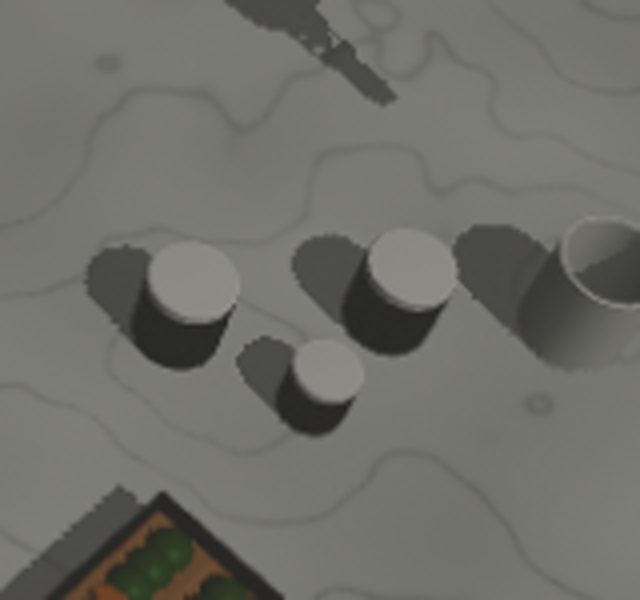

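Scene and top views: there are three white-lidded pots left of the drawer. In the scene image they are A (427,241), B (482,238) and C (460,263, the small one). In the top image they are A (207,306), B (154,346) and C (165,304). The mug is at (532,238) and the jar is on the right. I'll measure the lid diameters and heights to choose between them.

```bash
python3 - <<'E'
from station import arm
import cv2, numpy as np
P={}
for n,seeds in (("scene",[(428,240),(482,237),(461,262)]),("top",[(205,306),(152,346),(163,304)])):
    p=arm.capture(n); g=cv2.GaussianBlur(cv2.cvtColor(p["img"],6),(3,3),0)
    K,D,R,t=[np.array(p[k]) for k in("camera_matrix","dist_coeffs","R","t")]
    big=cv2.resize(g,None,fx=4,fy=4,interpolation=cv2.INTER_CUBIC)
    P[n]=[]
    for s in seeds:
        v=int(np.median(g[s[1]-3:s[1]+4,s[0]-3:s[0]+4]))
        m=(cv2.absdiff(big,v)<13).astype(np.uint8)
        yy,xx=np.mgrid[:m.shape[0],:m.shape[1]]; m[np.hypot(xx-4*s[0],yy-4*s[1])>90]=0
        m=cv2.morphologyEx(m,cv2.MORPH_OPEN,np.ones((7,7)))
        l=cv2.connectedComponents(m)[1]; mm=(l==l[4*s[1],4*s[0]]).astype(np.uint8)
        c=max(cv2.findContours(mm,0,1)[0],key=len); e=cv2.fitEllipse(cv2.convexHull(c))
        uv=np.array(e[0])/4; 
        x=cv2.undistortPoints(uv.reshape(1,1,2),K,D).ravel()
        d=R.T@np.r_[x,1]; o=-R.T@t
        P[n].append((uv,np.array(e[1])/4,o,d,K[0,0]))
        print(n,s,v,uv.round(1),(np.array(e[1])/4).round(1))
for i in range(3):
    (u1,a1,o1,d1,f1),(u2,a2,o2,d2,f2)=P["scene"][i],P["top"][i]
    k=np.linalg.lstsq(np.c_[d1,-d2],o2-o1,rcond=None)[0]
    X1,X2=o1+k[0]*d1,o2+k[1]*d2
    print("ABC"[i],X1.round(3),X2.round(3),"diam scene",(a1.max()*k[0]/f1).round(4),"top",(a2.max()*k[1]/f2).round(4))
E
```

```text
scene (428, 240) 138 [429.2 239.6] [18.8 23.1]
scene (482, 237) 137 [483.5 236.3] [17.7 22.8]
scene (461, 262) 137 [462.9 261.7] [14.9 18.2]
top (205, 306) 158 [203.7 306.9] [25.7 27.2]
top (152, 346) 158 [149.9 346.8] [25.2 26.7]
top (163, 304) 158 [161.5 304.3] [18.6 19.6]
A [0.453 0.296 0.071] [0.454 0.294 0.071] diam scene 0.0645 top 0.0632
B [0.362 0.425 0.071] [0.362 0.425 0.071] diam scene 0.0637 top 0.0615
C [0.46  0.405 0.055] [0.461 0.403 0.055] diam scene 0.0498 top 0.0463
```

C matches the description: 50 mm in diameter, 55 mm high, at (0.461, 0.404). A and B are larger, about 63 mm by 71 mm. I chose C, and the close crop already viewed confirms it at crop pixel (328,370). Next is a helper that turns world targets into tool shifts.

```bash
cat > h.py <<'E'
from station import arm
import numpy as np, cv2
from scipy.spatial.transform import Rotation as Ro
def to(xyz,jaw=None):
    s=arm.observe(); R=Ro.from_rotvec(s["tool_rot"]).as_matrix(); sh=R.T@(np.array(xyz)-s["position"])
    tn=0
    if jaw is not None:
        j=R.T@np.array([np.cos(np.radians(jaw)),np.sin(np.radians(jaw)),0]); tn=np.degrees(np.arctan2(j[1],j[0])); tn=(tn+90)%180-90
    print("t",round(s["time_s"],2),"pos",s["position"].round(4) if hasattr(s["position"],"round") else s["position"],"F",np.round(s["ft_force"],1),"op",round(s["opening"],4),"shift",sh.round(4),"turn",round(tn,1))
E
python3 -c "
from h import *
to([.461,.404,.15],85)"
```

```text
t 0.8 pos [0.2169 0.4781 0.2313] F [-0.2  0.4  0.2] op 0.0852 shift [0.0333 0.253  0.0813] turn -19.4
```

Request:
move_arm --commands "0.033 0.253 0.081 -19.4 0;0.033 0.253 0.081 -19.4 0;0.033 0.253 0.081 -19.4 0;0.033 0.253 0.081 -19.4 0;0.033 0.253 0.081 -19.4 0;0.033 0.253 0.081 -19.4 0;0.033 0.253 0.081 -19.4 0;0.033 0.253 0.081 -19.4 0"

```text
time_s: 1.6
position: [0.4607, 0.4037, 0.1502]
tool_rot: [-2.316, -2.122, 0.001]
ft_force: [-0.7, -0.2, 0.6]
opening: 0.0854
```

```bash
python3 - <<'E'
from h import *
s=arm.observe(); p=arm.capture("wrist"); cv2.imwrite("pics/w1.png",p["img"])
for q in ("pot",):
    for d in arm.mark_of(p,q): print(q,round(d["conf"],2),np.round(d["position"],3))
R=Ro.from_rotvec(s["tool_rot"]).as_matrix(); M=np.array(p["mount"])
X=R.T@(np.array([.461,.404,.055])-s["position"]); X=np.linalg.inv(M)@np.r_[X,1]
print(cv2.projectPoints(X[None,:3],np.zeros(3),np.zeros(3),np.array(p["camera_matrix"]),np.array(p["dist_coeffs"]))[0])
to([.461,.404,.020],85)
E
```

```text
pot 0.94 [0.463 0.404 0.002]
pot 0.87 [0.453 0.295 0.003]
pot 0.71 [0.364 0.426 0.002]
[[[308.17720065 244.60282818]]]
t 1.7 pos [0.46   0.4043 0.1509] F [-0.7  0.2 -0.1] op 0.0855 shift [-0.0003  0.0009  0.1309] turn 0.1
```

View pics/w1.png

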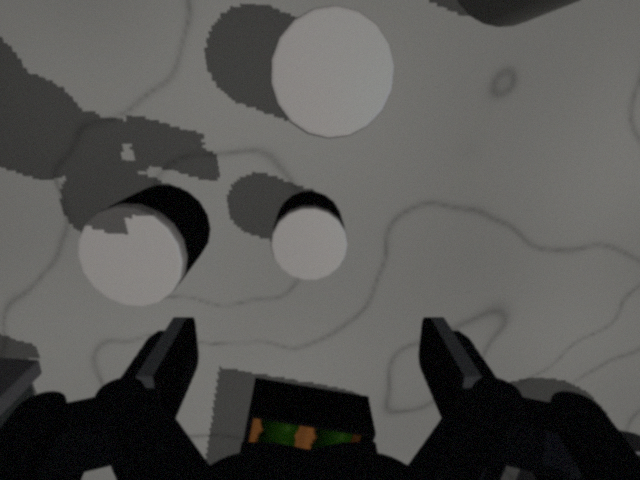

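The target lid is centred at (310,243) between the fingers, 2 px from the prediction. A is at (132,254) and B at (332,72), both clear of the finger path. Descending and gripping.

Request:
move_arm --commands "0 0.001 0.05 0 0;0 0.001 0.09 0 0;0 0.001 0.129 0 0;0 0.001 0.129 0 0;0 0.001 0.129 0 0;0 0.001 0.129 0 60;0 0.001 0.129 0 150;0 0.001 0.129 0 255"

```text
time_s: 2.5
position: [0.4619, 0.4049, 0.024]
tool_rot: [2.314, 2.124, 0.006]
ft_force: [-0.8, -0.3, 1.6]
opening: 0.0486
```

Request:
move_arm --commands "0 0 0 0 255;0 0 0 0 255;0 0 0 0 255;0 0 0 0 255;0 0 0 0 255"

```text
time_s: 3.0
position: [0.4619, 0.4049, 0.024]
tool_rot: [2.314, 2.124, 0.006]
ft_force: [-0.2, -0.9, -0.2]
opening: 0.0486
```

```bash
python3 -c "
from h import *
to([.46,.404,.17],85)
to([.62,.066,.17],85)"
```

```text
t 3.0 pos [0.4619 0.4049 0.024 ] F [-0.2 -0.9 -0.2] op 0.0486 shift [-0.0007 -0.0013 -0.146 ] turn 0.1
t 3.0 pos [0.4619 0.4049 0.024 ] F [-0.2 -0.9 -0.2] op 0.0486 shift [-0.3237  0.1871 -0.1462] turn 0.1
```

Request:
move_arm --commands "0 0 -0.03 0 255;0 0 -0.07 0 255;0 0 -0.11 0 255;0 0 -0.146 0 255;-0.08 0.045 -0.146 0 255;-0.13 0.08 -0.146 0 255;-0.17 0.105 -0.146 0 255;-0.21 0.13 -0.146 0 255"

```text
time_s: 3.8
position: [0.5519, 0.2242, 0.1699]
tool_rot: [2.314, 2.124, 0.006]
ft_force: [0.6, 0.3, -1.3]
opening: 0.0485
```

```bash
python3 - <<'E'
from h import *
p=arm.capture("top"); cv2.imwrite("pics/t2.png",cv2.resize(p["img"][90:310,140:400],(780,660))[:600])
for q in ("bay","unit_drawer0_handle","unit"):
    for d in arm.mark_of(p,q)[:2]: print(q,round(d["conf"],2),np.round(d["position"],3))
# plane points: corners from first top picture, front top edge z=.087, unit top front edge z=.1
K,D,R,t=[np.array(p[k]) for k in("camera_matrix","dist_coeffs","R","t")]
def bp(u,z):
    x=cv2.undistortPoints(np.array(u,float).reshape(1,1,2),K,D).ravel(); d=R.T@np.r_[x,1]; o=-R.T@t
    return o+d*(z-o[2])/d[2]
for u,z in (((262,257),.087),((377,264),.087),((265,193),.1),((388,202),.1)): print(u,bp(u,z).round(3))
to([.621,.066,.17],85)
E
```

```text
bay 0.57 [0.617 0.069 0.024]
unit_drawer0_handle 0.63 [0.501 0.034 0.058]
unit 0.71 [ 0.681 -0.368 -0.   ]
unit 0.67 [ 0.683  0.011 -0.008]
(262, 257) [0.567 0.153 0.087]
(377, 264) [ 0.545 -0.111  0.087]
(265, 193) [0.715 0.143 0.1  ]
(388, 202) [ 0.686 -0.14   0.1  ]
t 4.0 pos [0.5516 0.2252 0.1697] F [ 0.2  0.9 -0.1] op 0.0484 shift [-0.1525  0.0831 -0.0005] turn -0.0
```

View pics/t2.png

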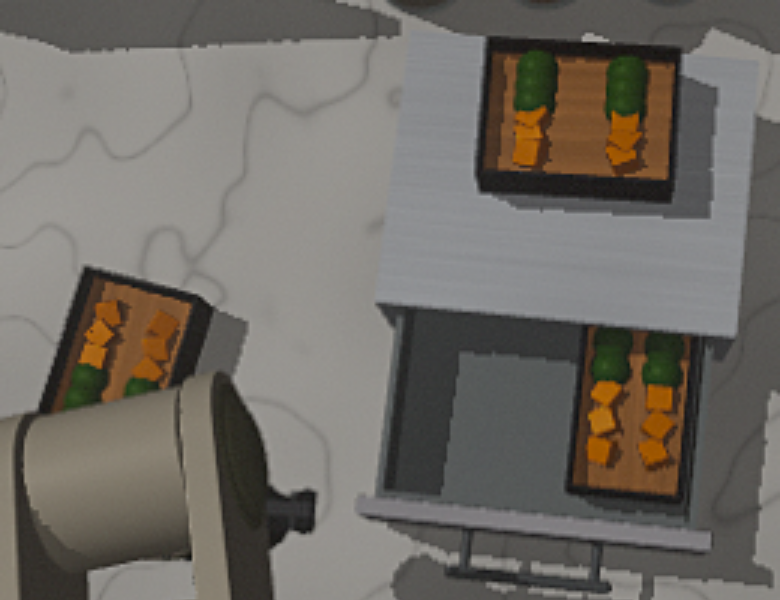

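The free half of the drawer spans crop columns 395–575 at the floor, and the bay mark projects to the middle at about (483,441). The yaw is about -5.3°. Carrying the pot over the bay, then lowering it.

Request:
move_arm --commands "-0.04 0.02 0 0 255;-0.08 0.043 0 0 255;-0.12 0.065 0 0 255;-0.152 0.083 0 0 255;-0.152 0.083 0 0 255;-0.152 0.083 0.03 0 255;-0.152 0.083 0.06 0 255;-0.152 0.083 0.08 0 255"

```text
time_s: 4.8
position: [0.6198, 0.0689, 0.0873]
tool_rot: [-2.313, -2.123, -0.003]
ft_force: [-0.3, 0.3, -1.2]
opening: 0.0489
```

```bash
python3 - <<'E'
from h import *
to([.620,.067,.047],84.7)
p=arm.capture("scene"); cv2.imwrite("pics/s3.png",cv2.resize(p["img"][120:320,230:430],(600,600)))
E
```

```text
t 4.8 pos [0.6198 0.0689 0.0873] F [-0.3  0.3 -1.2] op 0.0489 shift [-0.002   0.0004  0.0403] turn 0.4
```

View pics/s3.png

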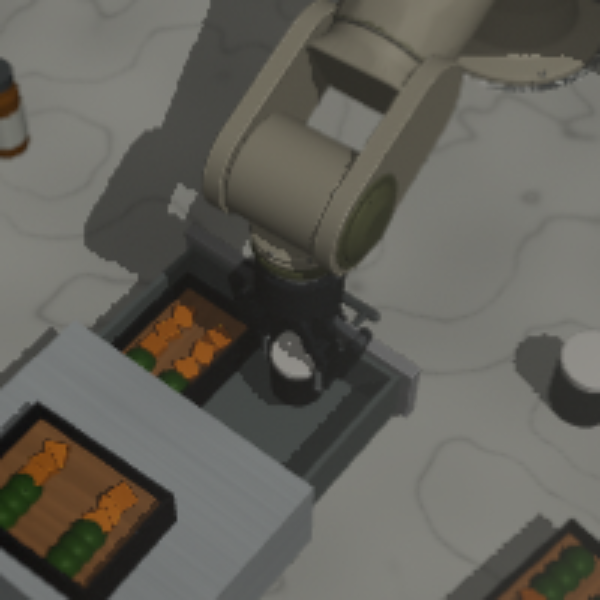

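The pot, at about (293,365), hangs upright over the free bay between the meal box and the wall. I'll lower it the last 40 mm slowly.

Request:
move_arm --commands "-0.001 0 0.015 0 255;-0.001 0 0.028 0 255;-0.001 0 0.035 0 255;-0.001 0 0.038 0 255;-0.001 0 0.040 0 255;-0.001 0 0.041 0 255;-0.001 0 0.041 0 255"

```text
time_s: 5.55
position: [0.6199, 0.0683, 0.0459]
tool_rot: [-2.313, -2.123, -0.004]
ft_force: [-0.0, 1.3, 7.1]
opening: 0.0488
```

Touchdown, with 7 N upward. Opening gradually to about 66 mm.

Request:
move_arm --commands "0 0 -0.001 0 95;0 0 -0.001 0 80;0 0 -0.001 0 60;0 0 -0.001 0 60;0 0 -0.001 0 60;0 0 -0.001 0 60"

```text
time_s: 6.15
position: [0.6198, 0.0683, 0.0468]
tool_rot: [-2.313, -2.123, -0.004]
ft_force: [0.4, -1.0, 0.4]
opening: 0.0655
```

Request:
move_arm --commands "0 0 -0.015 0 60;0 0 -0.03 0 60;0 0 -0.06 0 60;0 0 -0.1 0 60;0 0 -0.14 0 60;0 0 -0.16 0 60;0 0 -0.16 0 60"

```text
time_s: 6.85
position: [0.621, 0.0677, 0.2119]
tool_rot: [2.312, 2.122, 0.012]
ft_force: [0.4, -0.4, 0.5]
opening: 0.065
```

```bash
python3 - <<'E'
from h import *
s=arm.observe()
p=arm.capture("wrist"); cv2.imwrite("pics/w4.png",p["img"])
for d in arm.mark_of(p,"pot")[:2]: print("pot",round(d["conf"],2),np.round(d["position"],3))
q=arm.capture("top")
for n in("unit_drawer0_handle","pot"):
  for d in arm.mark_of(q,n)[:3]: print(n,round(d["conf"],2),np.round(d["position"],3))
to([.44,.038,.2],84.7)
E
```

```text
pot 0.76 [0.62  0.066 0.022]
unit_drawer0_handle 0.68 [0.504 0.032 0.059]
pot 0.69 [ 0.455  0.293 -0.002]
pot 0.68 [ 0.359  0.427 -0.   ]
pot 0.51 [0.621 0.068 0.023]
t 7.1 pos [0.6193 0.0678 0.2057] F [-0.4  0.8 -0.7] op 0.0651 shift [-0.0451 -0.1761  0.0059] turn 0.4
```

View pics/w4.png

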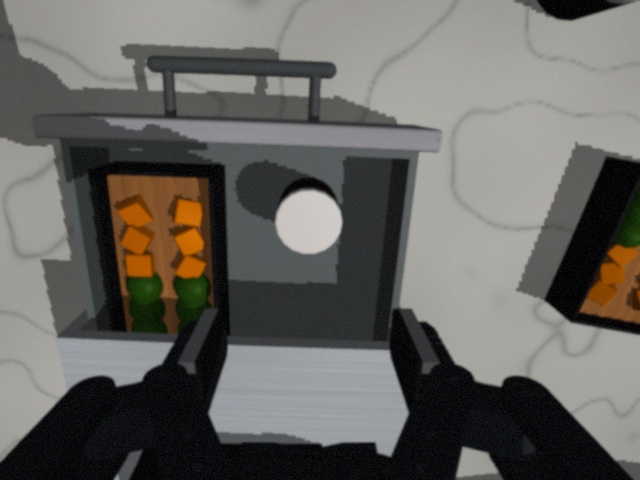

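The pot stands upright in the bay, with its lid at (308,221). The handle bar runs from (150,64) to (333,70). Next I close the fingers, move in front of the handle and lower.

Request:
move_arm --commands "-0.012 -0.04 0 0.4 255;-0.024 -0.08 0 0.4 255;-0.034 -0.12 0 0.4 255;-0.044 -0.165 0 0.4 255;-0.044 -0.165 0 0.4 255;-0.044 -0.165 0 0.4 255"

```text
time_s: 7.7
position: [0.451, 0.038, 0.206]
tool_rot: [-2.32, -2.113, -0.002]
ft_force: [0.4, 0.9, 0.2]
opening: 0.0003
```

```bash
python3 -c "
from h import *
to([.453,.037,.045],84.7)"
```

```text
t 7.7 pos [0.451 0.038 0.206] F [0.4 0.9 0.2] op 0.0003 shift [-0.0013  0.0024  0.161 ] turn -0.0
```

Request:
move_arm --commands "0 0 0.04 0 255;0 0 0.08 0 255;0 0 0.12 0 255;0 0 0.15 0 255;0 0 0.161 0 255;0 0 0.161 0 255;0 0.01 0.161 0 255;0 0.015 0.161 0 255"

```text
time_s: 8.5
position: [0.468, 0.0369, 0.0465]
tool_rot: [-2.322, -2.115, -0.005]
ft_force: [0.1, -0.4, -0.0]
opening: -0.0
```

Request:
move_arm --commands "0 0.005 0 0 255;0 0.010 0 0 255;0 0.014 0 0 255;0 0.018 0 0 255;0 0.022 0 0 255;0 0.026 0 0 255;0 0.03 0 0 255;0 0.034 0 0 255"

```text
time_s: 9.3
position: [0.5019, 0.0336, 0.0465]
tool_rot: [-2.322, -2.115, -0.005]
ft_force: [-2.1, -1.5, 0.9]
opening: 0.0001
```

```bash
python3 - <<'E'
from h import *
p=arm.capture("scene"); cv2.imwrite("pics/s5.png",cv2.resize(p["img"][120:320,230:430],(600,600)))
for d in arm.mark_of(p,"unit_drawer0_handle")[:2]: print(round(d["conf"],2),np.round(d["position"],3))
to([.65,.020,.045],84.7)
E
```

```text
0.7 [0.519 0.031 0.062]
t 9.4 pos [0.5024 0.0336 0.0466] F [ 0.2  0.  -0.3] op 0.0001 shift [0.0002 0.1482 0.002 ] turn -0.1
```

View pics/s5.png

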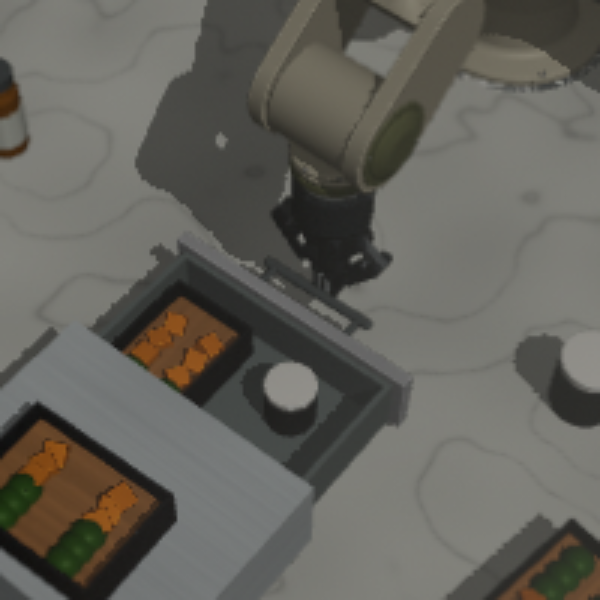

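The fingers are on the handle, the drawer is sliding with about 2 N of drag, and the pot at (290,395) is upright. About 130 mm remain.

Request:
move_arm --commands "0 0.004 0 0 255;0 0.009 0 0 255;0 0.014 0 0 255;0 0.019 0 0 255;0 0.024 0 0 255;0 0.029 0 0 255;0 0.034 0 0 255;0 0.039 0 0 255"

```text
time_s: 10.2
position: [0.5416, 0.0299, 0.0466]
tool_rot: [-2.323, -2.115, -0.006]
ft_force: [-2.7, 0.4, -0.1]
opening: -0.0002
```

Request:
move_arm --commands "0 0.005 0 0 255;0 0.010 0 0 255;0 0.015 0 0 255;0 0.02 0 0 255;0 0.025 0 0 255;0 0.03 0 0 255;0 0.035 0 0 255;0 0.04 0 0 255"

```text
time_s: 11.0
position: [0.5819, 0.0261, 0.0467]
tool_rot: [-2.323, -2.115, -0.006]
ft_force: [-3.2, -1.4, -0.1]
opening: -0.0001
```

Request:
move_arm --commands "0 0.005 0 0 255;0 0.010 0 0 255;0 0.014 0 0 255;0 0.018 0 0 255;0 0.022 0 0 255;0 0.025 0 0 255;0 0.028 0 0 255;0 0.030 0 0 255"

```text
time_s: 11.8
position: [0.6121, 0.0233, 0.0468]
tool_rot: [2.323, 2.115, 0.006]
ft_force: [-2.3, -0.8, 0.3]
opening: 0.0001
```

Request:
move_arm --commands "0 0.002 0 0 255;0 0.004 0 0 255;0 0.006 0 0 255;0 0.008 0 0 255"

```text
time_s: 12.2
position: [0.6202, 0.0226, 0.0469]
tool_rot: [2.323, 2.115, 0.007]
ft_force: [-1.6, -0.8, -0.5]
opening: 0.0
```

Request:
move_arm --commands "0 0.002 0 0 255;0 0.003 0 0 255;0 0.004 0 0 255;0 0.005 0 0 255"

```text
time_s: 12.6
position: [0.6245, 0.0222, 0.0468]
tool_rot: [-2.322, -2.114, -0.004]
ft_force: [-7.9, -0.5, 4.8]
opening: 0.0003
```

Request:
move_arm --commands "0 0.001 0 0 255;0 0.002 0 0 255;0 0.003 0 0 255;0 0.004 0 0 255"

```text
time_s: 13.0
position: [0.6278, 0.0218, 0.0468]
tool_rot: [-2.321, -2.114, -0.002]
ft_force: [-5.3, -1.2, 2.4]
opening: -0.0002
```

The detent is resisting at 5–8 N. I'll go on in millimetre steps.

Request:
move_arm --commands "0 0.001 0 0 255;0 0.002 0 0 255;0 0.003 0 0 255;0 0.004 0 0 255"

```text
time_s: 13.4
position: [0.6322, 0.0214, 0.0468]
tool_rot: [-2.321, -2.114, -0.003]
ft_force: [-1.3, -0.0, 0.1]
opening: 0.0003
```

Request:
move_arm --commands "0 0.001 0 0 255;0 0.002 0 0 255;0 0.003 0 0 255"

```text
time_s: 13.7
position: [0.6355, 0.0212, 0.0469]
tool_rot: [-2.321, -2.114, -0.004]
ft_force: [-0.8, 0.1, 0.3]
opening: -0.0003
```

```bash
python3 - <<'E'
from h import *
p=arm.capture("top"); cv2.imwrite("pics/t6.png",cv2.resize(p["img"][90:310,240:420],(540,660))[:600])
for d in arm.mark_of(p,"unit_drawer0_handle")[:2]: print(round(d["conf"],2),np.round(d["position"],3))
to([.55,.03,.045],84.7)
E
```

```text
t 13.8 pos [0.6354 0.0211 0.0469] F [-0.3 -0.   0.2] op 0.0002 shift [ 0.0009 -0.0858  0.0019] turn -0.0
```

The force dropped to zero, so the drawer has probably snapped ahead of the fingers. I'll touch the handle lightly to confirm a hard stop.

Request:
move_arm --commands "0 0.001 0 0 255;0 0.002 0 0 255"

```text
time_s: 14.0
position: [0.6375, 0.021, 0.0469]
tool_rot: [-2.321, -2.114, -0.004]
ft_force: [0.6, 0.2, 1.3]
opening: 0.0
```

Request:
move_arm --commands "0 0.001 0 0 255;0 0.001 0 0 255"

```text
time_s: 14.2
position: [0.6386, 0.0209, 0.0469]
tool_rot: [-2.321, -2.114, -0.004]
ft_force: [-0.1, 0.2, -0.4]
opening: -0.0002
```

Request:
move_arm --commands "0 -0.02 0 0 255;0 -0.05 0 0 255;0 -0.09 0 0 255;0 -0.13 0 0 255;0 -0.16 -0.04 0 255;0 -0.19 -0.08 0 255;0 -0.22 -0.12 0 255;0 -0.22 -0.12 0 255"

```text
time_s: 15.0
position: [0.4192, 0.0412, 0.1716]
tool_rot: [2.318, 2.113, 0.012]
ft_force: [0.1, 0.4, -0.3]
opening: -0.0002
```

```bash
python3 - <<'E'
from h import *
for c in("top","scene"):
    p=arm.capture(c); cv2.imwrite(f"pics/{c}7.png",p["img"])
    K,D,R,t=[np.array(p[k]) for k in("camera_matrix","dist_coeffs","R","t")]
    for q in("unit_drawer0_handle","unit","spice_jar","meal_a"):
        for d in arm.mark_of(p,q)[:2]: print(c,q,round(d["conf"],2),np.round(d["position"],3))
a=cv2.imread("pics/top7.png")[90:310,250:410]; b=cv2.imread("pics/scene7.png")[170:370,180:380]
cv2.imwrite("pics/c7.png",np.hstack([cv2.resize(a,(400,550)),cv2.resize(b,(400,550))]))
to([.42,.04,.2])
E
```

```text
top unit_drawer0_handle 0.61 [0.652 0.013 0.06 ]
top unit 0.77 [ 0.687  0.012 -0.005]
top spice_jar 0.96 [ 0.478 -0.393 -0.002]
top meal_a 0.79 [ 0.689  0.372 -0.003]
top meal_a 0.56 [ 0.678 -0.366 -0.003]
scene unit_drawer0_handle 0.77 [0.654 0.013 0.064]
scene unit_drawer0_handle 0.69 [0.685 0.013 0.004]
scene unit 0.64 [0.689 0.01  0.   ]
scene spice_jar 0.58 [ 0.482 -0.396  0.   ]
scene meal_a 0.65 [ 0.678 -0.364 -0.002]
t 15.5 pos [0.4195 0.041  0.1662] F [0.4 0.2 1.4] op 0.0001 shift [-0.0009  0.0005 -0.0338] turn 0
```

View pics/c7.png

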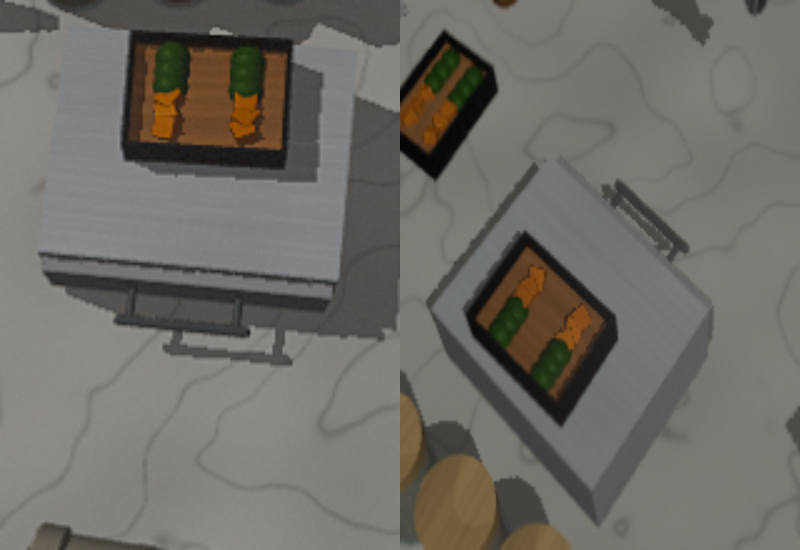

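The drawer front is flush under the unit's top, with no visible gap around crop (190,280). The handle mark is 34 mm ahead of the unit origin, against 35 mm for shut. Handing in.

```bash
python3 -c "
from station import arm
print(arm.finish_job())"
```

```text
the job is handed in; nothing more can be done
None
```

The sauce pot is standing in the free half of the drawer and the drawer is pushed fully shut. I handed the job in at about 15.5 s; no verdict is reported.

- **Pot:** I chose the 50 mm wide, 55 mm high pot over two larger look-alikes (about 63 mm wide, 71 mm high). I set it down at about (0.620, 0.067) and let go. It was upright after release and again early in the push. It can't be seen now that the drawer is shut.
- **Drawer:** I pushed it home by the handle with closed fingers, slowing through the detent. The highest reading along the push was about 8 N. The force then dropped to zero as the drawer snapped ahead of the fingers. After I backed off, the handle read about 34 mm from the unit origin, against 35 mm when fully shut. My extra touch to feel a hard stop never made contact, so I'm relying on the snap and the pictures.
- **Bystanders:** The spice jar and both meal boxes were within measuring error of where they started. The left meal box showed only in the last top view, because the network didn't report it in the last scene view.

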